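Clear the spray can out of the parts carrier, then lift the carrier and hold it level

ROBOT

A 6-joint arm with a two-finger parallel gripper is mounted at the origin on a cart in front of the work surface, level with it; the furniture and walls round the work are solid. World frame = base frame: x ahead of the robot, y to its left, z up, the work surface at z = 0. Lengths are in m, angles in rad, forces in N, time in s.
With the tool pointing down it reaches from about 0.275 to 1 m from the base axis. Payload 8.4 kg.
Tool frame: the origin (TCP) lies at the very end of the fingers, on their centre line; the grasp point (between the pads) lies robot.hold_point_z behind it (robot.hold_point_z is the distance from the TCP to the grasp point, in m); z points along the fingers, y is the line along which they close (so a half turn about z gives the same grasp; the last joint's range is limited). The gripper opens to 85 mm and grips with 20 to 120 N. Pads are 22 mm wide; open, the fingers measure 114 mm over their backs; the gripper's body (76 mm by 85 mm) begins 54 mm behind the grasp point. The pads swing forward as they close: fully open they stand 13 mm farther back than shut.
Start: joints at [1.191, 0.353, 1.633, -0, 1.155, -0.002], TCP at [0.231, 0.581, 0.193] pointing down, gripper open.
Joint ranges: [-2.63, 2.63], [-0.92, 2.1], [0.06, 2.66], [-1.3, 4.44], [0, 2.69], [-3.02, 3.02]. Speed limits (rad/s): [2.22, 2.22, 2.79, 3.14, 3.14, 3.14].

INTERFACE

Orientations are given as a rotation vector (axis times angle).
In Python, from rig import robot, move_gripper, solver, telemetry, vision, hand_in gives the robot as it stands. Calls block until the motion is done:
- robot.move_pose(position, orientation): joint-space move of the TCP to a pose.
- robot.move_straight(position, v=0.15, attitude=None): straight line of the TCP; attitude=None keeps the orientation; v is the mean speed in m/s.
- robot.set_joints(angles): joint-space move.
- move_gripper(opening, effort=None): finger opening in m; effort is the grip in N (None keeps the last); returns when the fingers have stopped.
- robot.pause(seconds).
- solver.inverse_kinematics(position, orientation): joint angles nearest the present ones, or None.
- telemetry.get_obs(): the state.
- vision.get_image(name): name is "scene" or "top"; returns (picture, depth): 480x640x3 uint8, red, green, blue; 480x640 float32, m along the optical axis (not along the pixel's ray), 0 where there is no reading.
- vision.camera_info(name): a dict with "camera_matrix" (3x3 intrinsics, pixels), "R" (3x3) and "t" (3): a world point X has camera coordinates R X + t. Camera axes: x right, y down, z forward; pixel columns grow to the right and rows downward; lengths in m; the calibration is good to about 2 mm. A picture is of the moment at which its call begins. camera_info takes no time and is no camera call.
A pose or a line that the arm cannot do raises robot.MotionError and nothing moves.
- hand_in(): hands the job in; it is judged then, once.
The state is a dict: "time_s": time; "joints": joint angles; "qd": joint speeds; "tau": joint torques, N m; "tcp_pos": TCP position; "eef_rot": TCP orientation; "force": force on the tool from outside, world axes, zero at the start; "ft_torque": the same for the moment, N m; "gripper_width": finger opening in m; "grasp_force": force on a finger pad.
Only numpy, scipy, OpenCV 4.12 (cv2) and the standard library are available. Lean on these libraries where they do the work, as an engineer would, in place of code of your own. Each camera call takes 0.05 s, during which the arm holds its last target. There are 200 camera calls.

TASK

Someone has left the green spray can standing in the plywood parts carrier, in the way of its red handle: take the can out and stand it upright on the bench, clear of the carrier. Then take the carrier by its handle, lift it straight up until its underside is about 12 cm above the bench, and finish while still holding it there, level and still, with the aluminium block and the brass bush riding in it as they were; keep it level all the way up. Leave the tape measure, the masking tape and the orange coupler where they are.

Things in the scene. Friction and masses are not known exactly. Their poses are not given: they have to be found in the camera images.
- carrier: open plywood parts carrier, 166 (x) x 224 (y) mm, 0.40 kg, loose on the bench. Origin: centre of its underside, z up. Deck 8 mm thick, sides 28 mm high, end boards (y = +-109 mm) 100 mm high. 12 mm strips divide the deck into a middle bay (y -52 to +52 mm) and two end pockets under the handle, centred at (0, +-81 mm)
- handle (a point): middle of the red handle bar, 85 mm above the carrier's underside; axes as the carrier's. The bar runs along y from end board to end board, 14 mm thick (x), 20 mm tall, from 75 to 95 mm above the underside. The loaded carrier balances about 10 to 25 mm from here towards the block's end
- block: drilled aluminium block 60 x 40 x 38 mm high, about 0.2 to 0.36 kg, loose in one of the two end pockets of the carrier (which one varies). Origin: centre of its underside
- bush: flanged brass bush, flange 46 mm across and 5 mm thick, body 34 mm across, 30 mm high, 0.12 kg, standing flange down, loose in the other end pocket. Origin: centre of its underside
- can: green aerosol can, black cap, 63 mm across, 201 mm tall, 0.23 to 0.4 kg, standing loose on the deck (8 mm above the bench) in the middle bay, close to the handle on the robot's side. Straight body to about 155 mm, then a cap 58 mm across. Origin: centre of its underside, z up. The bench round x = 0.43, y = -0.37 m, right of the carrier, is free
- tape_measure: yellow tape measure 35 x 93 x 67 mm high, a bystander standing on the bench to the right. Origin: centre of its underside
- masking_tape: roll of masking tape lying flat, 98 mm across, 25 mm high, a bystander at the back left. Origin: centre of its underside
- coupler: orange plug coupler standing upright, 54 mm across, 104 mm tall, a bystander at the back right. Origin: centre of its underside
Mind the look-alikes: they are no part of the job. Of the things like the block, leave any that is turquoise; of the rest the larger one is meant.

How it is judged:
By the outcome, as a careful person would: the job done as asked, in the order asked, and still so for the second after the job is handed in, while the arm keeps its last pose, push and grip.
It also fails if it takes over 51 s, if anything falls off the work surface, if the arm or the gripper's body presses on something with over 40 N, if the wrist force passes 120 N, or if a joint passes its speed limit or range.

## Working session

There is one attempt and no reset: what is moved stays moved. The work goes in short steps, each a Python script; the robot and the scene stay as the last script left them, time stands still between calls to the robot, and variables do not carry over. Pictures are saved under pics/ and viewed, at most 13 in all, crops included, and the job is handed in when it is done.

```bash
mkdir -p pics; ls; python3 - <<'E'
from rig import robot, telemetry, vision
import cv2,numpy as np
for n in("scene","top"):
    p,d=vision.get_image(n); cv2.imwrite(f"pics/{n}0.png",p[:,:,::-1]); np.savez(f"{n}0.npz",p=p,d=d)
    print(n,vision.camera_info(n))
print(robot.hold_point_z,telemetry.get_obs())
E
```

```text
pics
scene {'camera_matrix': array([[453.11691435,   0.        , 316.74367885],
       [  0.        , 453.11691435, 236.60100919],
       [  0.        ,   0.        ,   1.        ]]), 'R': array([[ 0.55450626, -0.83205585,  0.01434817],
       [-0.5934972 , -0.40749226, -0.69405413],
       [ 0.58333856,  0.37634176, -0.71977983]]), 't': array([-0.31783482,  0.37918443,  0.84047503])}
top {'camera_matrix': array([[507.23458265,   0.        , 319.37943216],
       [  0.        , 507.23458265, 243.76386503],
       [  0.        ,   0.        ,   1.        ]]), 'R': array([[ 0.00428584, -0.99997723,  0.00521195],
       [-0.97580889, -0.0053214 , -0.21856048],
       [ 0.21858324, -0.00414915, -0.97580949]]), 't': array([-0.02151058,  0.53844066,  1.19826102])}
0.0187 {'time_s': 0.1, 'joints': array([ 1.19056333e+00,  3.53630858e-01,  1.63409371e+00, -2.45843823e-05,
        1.15519815e+00, -2.42728640e-03]), 'qd': array([-0.0001202 , -0.00068497, -0.00051171, -0.00097012, -0.00052969,
       -0.00010013]), 'tau': array([-6.00999647e-05, -6.06354189e+01, -3.42816210e+01, -2.56600595e-05,
        3.89837383e-03,  2.16051416e-05]), 'tcp_pos': array([0.23038913, 0.58044835, 0.19278981]), 'eef_rot': array([-5.89873786e-01, -3.08548191e+00,  2.05770076e-03]), 'force': array([-0.27389467,  0.46347844,  0.7428693 ]), 'ft_torque': array([0.02529613, 0.02543132, 0.00957806]), 'grasp_force': 0.0, 'gripper_width': 0.08527085864390103}
```

View pics/scene0.png

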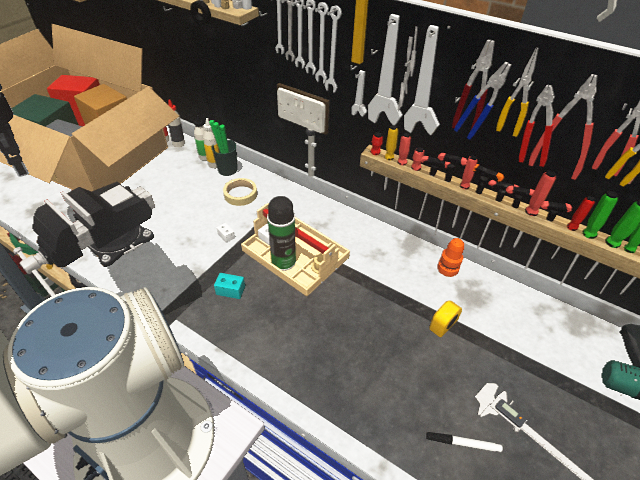

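View pics/top0.png

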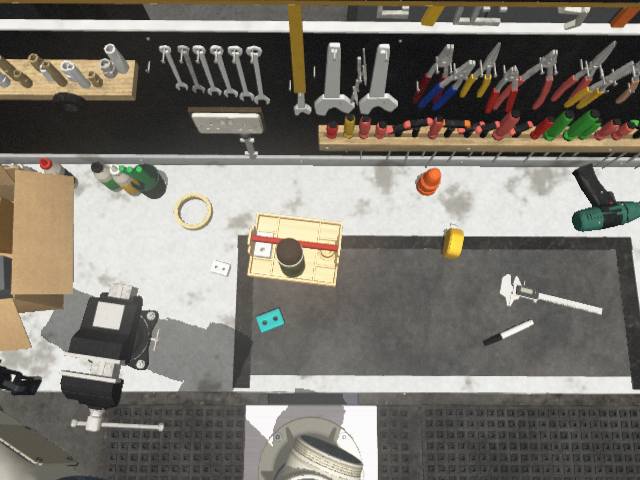

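The scene picture shows the carrier near (295,250) with the can standing at (282,235). In the top view the carrier is at (295,250), the red handle runs from (255,238) to (338,247), and the can cap is at (290,252). Three things look like the block:
- **Top (262,245):** aluminium, in the carrier's left pocket.
- **Top (270,320):** turquoise, so not meant.
- **Top (220,268):** aluminium but smaller, lying on the bench.

The one in the carrier is meant, since it is the larger of the two that aren't turquoise. I'll confirm with a crop and measure.

```bash
cat > h.py <<'E'
import numpy as np,cv2
from rig import vision
def cloud(n,d):
    c=vision.camera_info(n);K=c["camera_matrix"];v,u=np.mgrid[:480,:640]
    P=np.stack([(u-K[0,2])/K[0,0]*d,(v-K[1,2])/K[1,1]*d,d],-1)
    X=(P-c["t"])@c["R"]; X[d==0]=np.nan; return X
def red(p):
    h=cv2.cvtColor(p,cv2.COLOR_RGB2HSV); return ((h[...,0]<6)|(h[...,0]>174))&(h[...,1]>150)&(h[...,2]>80)
E
python3 - <<'E'
from h import *
for n in("top","scene"):
    z=np.load(n+"0.npz");p,d=z["p"],z["d"];X=cloud(n,d)
    reg=(X[...,0]>.35)&(X[...,0]<.75)&(X[...,1]>-.2)&(X[...,1]<.3)
    print(n,"bench z",np.nanmedian(X[...,2][reg]))
    m=red(p)&reg&(X[...,2]>.06)&(X[...,2]<.12)
    t=m&(X[...,2]>.09); q=X[t]; print("red",m.sum(),t.sum(),"z",np.percentile(X[m][:,2],[5,50,95]),"y",q[:,1].min(),q[:,1].max(),"mean",q.mean(0))
    pf=np.polyfit(q[:,1],q[:,0],1);print("x=a*y+b",pf,np.std(q[:,0]-np.polyval(pf,q[:,1])))
    def circ(q,r):
        from scipy.optimize import least_squares
        s=least_squares(lambda c:np.hypot(q[:,0]-c[0],q[:,1]-c[1])-r,q[:,:2].mean(0)+[.02,0],loss='soft_l1',f_scale=.002);return s.x,np.abs(s.fun).mean()
    c=reg&(X[...,2]>.195); print("cap top",X[c].mean(0),c.sum(),X[c][:,2].max(), X[c].min(0),X[c].max(0))
    c=reg&(X[...,2]>.115)&(X[...,2]<.15); print("body",c.sum(),circ(X[c],.0315))
    # carrier wall points outline
    c=reg&(X[...,2]>.018)&(X[...,2]<.11)&(X[...,0]<.72); pts=X[c][:,:2]; r=cv2.minAreaRect((pts*1000).astype(np.float32)); print("rect",r)
    for nm,(lo,hi) in dict(endb=(.09,.106)).items():
        c=reg&(X[...,2]>.096)&(X[...,2]<.106)&~red(p); print(nm,X[c].min(0),X[c].max(0),c.sum())
    for nm,uv in dict(tm=(454,243),coup=(429,181),mask=(193,197)).items():
        if n=="top":print(nm,X[uv[1],uv[0]])
    x0,y0,x1,y1=(200,190,360,340) if n=="top" else (200,180,360,310)
    cv2.imwrite(f"pics/crop_{n}.png",cv2.resize(p[y0:y1,x0:x1,::-1],None,fx=4 if n=="top" else 5,fy=4 if n=="top" else 4,interpolation=cv2.INTER_CUBIC)[:600,:800])
E
```

```text
top bench z 0.003090769315651864
red 274 269 z [0.09094802 0.09475484 0.09866896] y -0.06125798075892749 0.14438937259204107 mean [0.53254032 0.03224973 0.09488546]
x=a*y+b [0.12009378 0.52866733] 0.0029409582958689873
cap top [ 0.69941329 -0.02369044  0.52569578] 5400 0.7637776521731653 [ 0.4682802  -0.19996124  0.19501537] [0.74999849 0.29927941 0.76377765]
body 72 (array([0.49559284, 0.04979251]), np.float64(0.00027748095563232895))
rect ((499.36309814453125, 132.52626037597656), (398.0792541503906, 288.5406799316406), 78.40467834472656)
endb [ 0.46314765 -0.07075852  0.09602277] [0.56803346 0.15507768 0.10525838] 111
tm [ 0.54134433 -0.3521395   0.06385873]
coup [ 0.69601462 -0.29276187  0.08271717]
mask [0.67237199 0.31269832 0.01481999]
scene bench z 0.0032717695986950795
red 296 212 z [0.08193    0.09360134 0.09716675] y -0.05943134175283581 0.14547050657061436 mean [0.52722343 0.00406032 0.09447478]
x=a*y+b [0.11854035 0.52674211] 0.003749610630429869
cap top [ 0.70972114 -0.0566557   0.30220832] 2861 0.5628586801108082 [ 0.4658728  -0.19995299  0.19501041] [0.74999954 0.21827311 0.56285868]
body 295 (array([0.49434606, 0.04957908]), np.float64(0.0008442003520135075))
rect ((497.95330810546875, 130.6392822265625), (399.10333251953125, 289.4756774902344), 78.70260620117188)
endb [ 0.46101918 -0.07096924  0.09603154] [0.56402036 0.15412805 0.10578375] 151
```

View pics/crop_top.png

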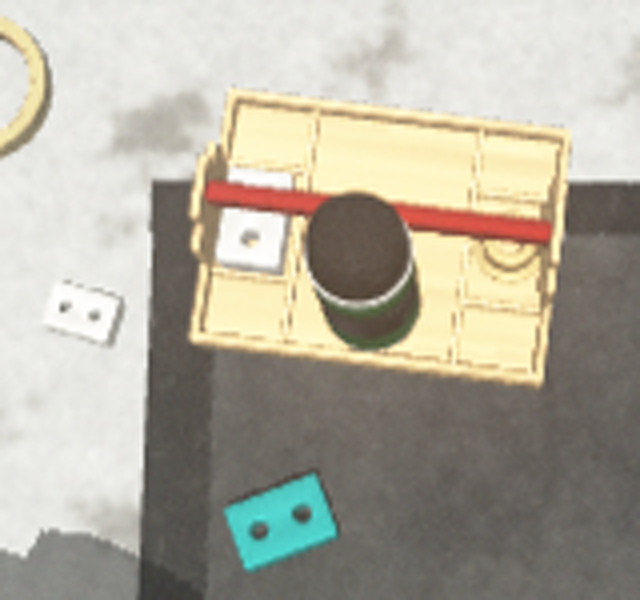

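The crop confirms it. The aluminium block (crop 253,225; two-hole decoy at 85,305; turquoise at 282,520) sits in the carrier's +y pocket, and the bush is in the −y pocket (510,245). The can stands right beside the handle. Next I'll pick the can by its cap, closing the fingers along the bar.

```bash
cat >> h.py <<'E'
from rig import robot,move_gripper,solver,telemetry
from scipy.spatial.transform import Rotation as Ro
def rv(a,pos):  # tool down, closing axis at world angle a; the half turn with the smaller joint 6
    best=None
    for s in(1,-1):
        y=s*np.array([np.cos(a),np.sin(a),0]);z=np.array([0,0,-1.]);r=Ro.from_matrix(np.stack([np.cross(y,z),y,z],1)).as_rotvec()
        q=solver.inverse_kinematics(pos,r)
        if q is not None and(best is None or abs(q[5])<abs(best[1][5])):best=(r,q)
    return best
def st():
    o=telemetry.get_obs();print(*[f"{k} {np.round(o[k],4)}" for k in("time_s","tcp_pos","force","ft_torque","gripper_width","grasp_force")]);return o
E
python3 - <<'E'
from h import *
yaw=-0.119; c=np.array([.495,.0497])
p=telemetry.get_obs()["tcp_pos"]
robot.move_straight([p[0],p[1],.34],v=.3)
up=[*c,.30]; r,q=rv(yaw+np.pi/2,up); print(q)
robot.move_pose(up,r); st()
robot.move_straight([*c,.160],v=.12); st()
move_gripper(.0,effort=60); st()
robot.move_straight([*c,.165],v=.03); st()
p,d=vision.get_image("scene");cv2.imwrite("pics/grip.png",cv2.resize(p[130:330,180:400,::-1],None,fx=3,fy=3))
E
```

```text
[ 9.70535285e-02  5.92799582e-02  1.76502595e+00 -4.44089210e-16
  1.31728675e+00 -1.35474280e+00]
time_s 2.875 tcp_pos [0.4951 0.0503 0.3   ] force [-0.7824  0.7689 -0.3747] ft_torque [-0.032   0.0166  0.0915] gripper_width 0.0855 grasp_force 0.0
time_s 4.1917 tcp_pos [0.4955 0.0498 0.1606] force [-1.1696 -0.4405  0.2004] ft_torque [ 0.0034 -0.0426 -0.0174] gripper_width 0.0856 grasp_force 0.0
time_s 4.6833 tcp_pos [0.4957 0.0497 0.1609] force [-1.8589 -0.2998  6.0579] ft_torque [-0.0846  0.2208  0.0459] gripper_width 0.0427 grasp_force 51.944
time_s 5.0 tcp_pos [0.4949 0.0497 0.165 ] force [-0.4315  0.1241 -3.5239] ft_torque [ 0.0018 -0.025   0.0095] gripper_width 0.043 grasp_force 50.424
```

View pics/grip.png

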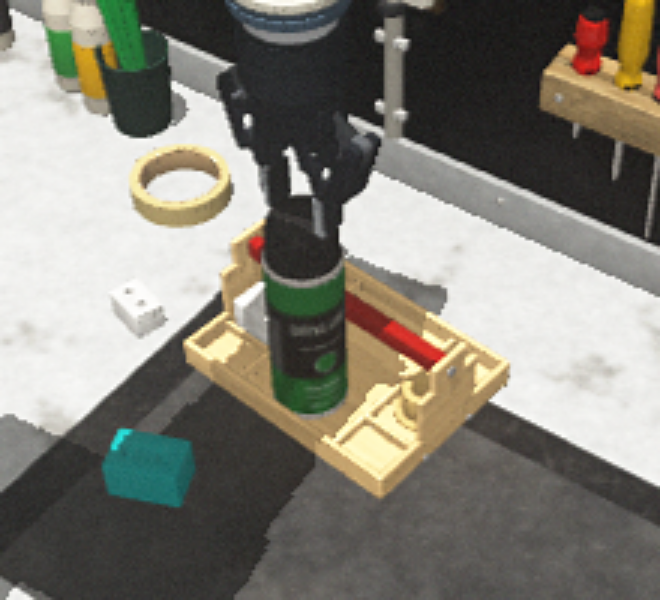

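The picture shows the pads on the domed top of the cap, where the width is only 43 mm. That's a poor hold, so I'll set the can back down and regrip lower.

```bash
python3 - <<'E'
from h import *
c=np.array([.495,.0497])
robot.move_straight([*c,.160],v=.03)
move_gripper(.085)
robot.move_straight([*c,.144],v=.06); st()
move_gripper(.0,effort=60); st()
robot.move_straight([*c,.150],v=.03); st()
p,d=vision.get_image("scene");cv2.imwrite("pics/grip2.png",cv2.resize(p[130:330,180:400,::-1],None,fx=3,fy=3))
E
```

```text
time_s 6.275 tcp_pos [0.4945 0.0497 0.1434] force [-0.8357 -0.2035  0.0306] ft_torque [ 0.0018 -0.0004 -0.0117] gripper_width 0.0846 grasp_force 0.0
time_s 6.7 tcp_pos [0.4957 0.0497 0.145 ] force [-1.2387  0.0266  7.4528] ft_torque [-0.1604  0.2306 -0.088 ] gripper_width 0.0519 grasp_force 61.7869
time_s 7.05 tcp_pos [0.495  0.0497 0.1501] force [-2.6610e-01 -3.0000e-04 -2.7635e+00] ft_torque [-0.0376  0.0217 -0.0879] gripper_width 0.0523 grasp_force 62.9453
```

View pics/grip2.png

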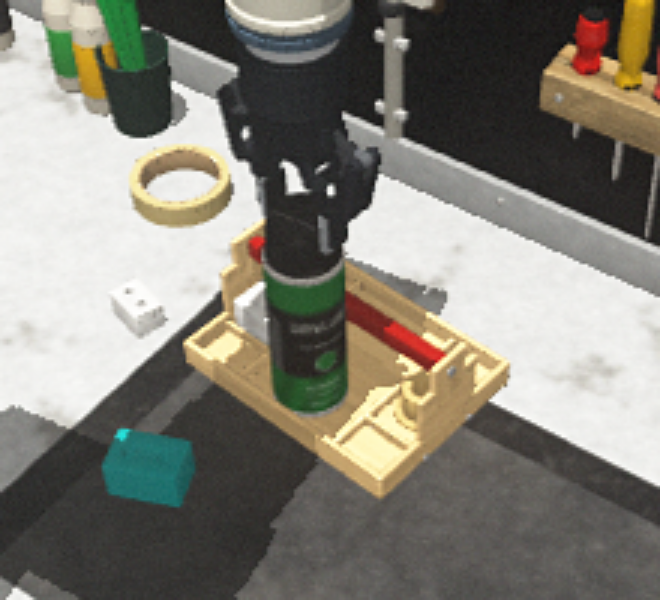

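The hold is now 52 mm wide, well down the cap, and the can is upright. Next: lift, carry to the free bench spot and set it down.

```bash
python3 - <<'E'
from h import *
robot.move_straight([.488,.0497,.27],v=.1); st()
robot.move_straight([.43,-.37,.27],v=.16); st()
robot.move_straight([.43,-.37,.142],v=.12); o=st()
z=.142
while z>.131:
    z-=.0015; robot.move_straight([.43,-.37,z],v=.02)
    f=telemetry.get_obs()["force"][2]
    if f>o["force"][2]+3:break
st()
p,d=vision.get_image("scene");cv2.imwrite("pics/place.png",cv2.resize(p[130:430,240:640,::-1],None,fx=2,fy=2))
E
```

```text
time_s 8.45 tcp_pos [0.4876 0.0497 0.2693] force [ 0.1515 -0.1151 -2.5715] ft_torque [ 0.0138  0.0432 -0.0352] gripper_width 0.0518 grasp_force 62.9553
time_s 11.25 tcp_pos [ 0.4301 -0.3696  0.27  ] force [-0.1472  0.4236 -4.0344] ft_torque [-0.0504 -0.0684 -0.0144] gripper_width 0.052 grasp_force 62.9406
time_s 12.4667 tcp_pos [ 0.4305 -0.3704  0.1428] force [-0.0062 -0.1235 -2.6917] ft_torque [-0.0289 -0.0212 -0.0337] gripper_width 0.0521 grasp_force 62.9661
time_s 13.4667 tcp_pos [ 0.4306 -0.3704  0.1371] force [-1.5466  2.1596  5.5264] ft_torque [0.3777 0.1411 0.0411] gripper_width 0.052 grasp_force 64.0309
```

View pics/place.png

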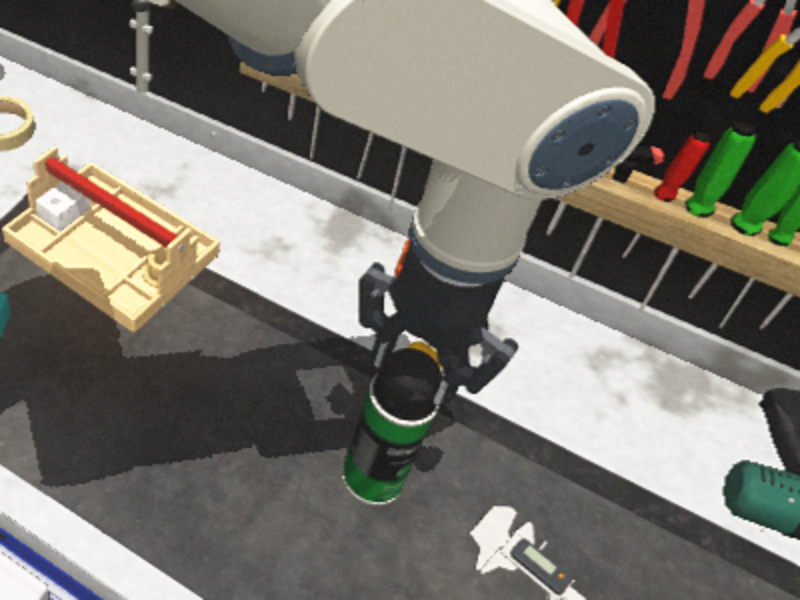

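The can is at about (390,430) in the crop and seems to lean, which may just be perspective. I'll check its axis with depth slices before releasing.

```bash
cat >> h.py <<'E'
from scipy.optimize import least_squares
def axis(n,c0,R=.05,zs=(.02,.05,.08,.11,.14)):
    p,d=vision.get_image(n);X=cloud(n,d);cam=vision.camera_info(n);C=-cam["R"].T@cam["t"]
    for z in zs:
        m=(np.abs(X[...,2]-z)<.012)&(np.hypot(X[...,0]-c0[0],X[...,1]-c0[1])<R);q=X[m]
        if len(q)<15: continue
        g=q[:,:2].mean(0)+.02*(q[:,:2].mean(0)-C[:2])/np.linalg.norm(q[:,:2].mean(0)-C[:2])
        s=least_squares(lambda c:np.hypot(q[:,0]-c[0],q[:,1]-c[1])-.0315,g,loss='soft_l1',f_scale=.002);print(n,z,len(q),s.x.round(4))
    return p,d,X
E
python3 - <<'E'
from h import *
axis("scene",(.43,-.37));axis("top",(.43,-.37))
E
```

```text
scene 0.02 192 [ 0.4283 -0.3706]
scene 0.05 206 [ 0.4289 -0.3706]
scene 0.08 220 [ 0.4293 -0.3705]
scene 0.11 242 [ 0.4299 -0.3706]
scene 0.14 250 [ 0.4304 -0.3706]
top 0.02 64 [ 0.4292 -0.3706]
top 0.05 59 [ 0.4294 -0.3707]
top 0.08 60 [ 0.4297 -0.3709]
top 0.11 58 [ 0.4305 -0.3708]
top 0.14 47 [ 0.4309 -0.3708]
```

The tilt is only about 1°, so it's safe to release. Then I'll check the can and remeasure the handle now that nothing blocks it.

```bash
python3 - <<'E'
from h import *
move_gripper(.085); robot.move_straight([.43,-.37,.27],v=.15); st()
for n in("scene","top"):
    p,d,X=axis(n,(.43,-.37),zs=(.03,.14))
    m=red(p)&(X[...,2]>.09)&(X[...,2]<.105)&(X[...,0]>.48)&(X[...,0]<.58)&(X[...,1]>-.1)&(X[...,1]<.18)
    q=X[m];pf=np.polyfit(q[:,1],q[:,0],1);print("bar",len(q),pf,q[:,1].min(),q[:,1].max(),np.median(q[:,2]))
    # bar mid-line from the mask itself
    r=cv2.fitLine(q[:,:2].astype(np.float32),cv2.DIST_HUBER,0,.01,.01).ravel();print(r)
    b=(X[...,2]>.096)&(X[...,2]<.106)&~red(p)&(X[...,0]>.4)&(X[...,0]<.65)&(X[...,1]>-.12)&(X[...,1]<.2)
    print("boards",X[b].min(0),X[b].max(0),b.sum())
    if n=="top":cv2.imwrite("pics/after.png",cv2.resize(p[170:370,180:500,::-1],None,fx=2.5,fy=2.5))
E
```

```text
time_s 15.0917 tcp_pos [ 0.4295 -0.3696  0.269 ] force [ 0.0643  0.2624 -0.4317] ft_torque [ 0.0261 -0.0476  0.0174] gripper_width 0.0852 grasp_force 0.0
scene 0.03 193 [ 0.4287 -0.3709]
scene 0.14 253 [ 0.4298 -0.3706]
bar 371 [0.12546131 0.5264926 ] -0.06021413702011527 0.14504387195758847 0.09464992992537664
[0.12262134 0.9924535  0.5285934  0.02010134]
boards [ 0.50098604 -0.07080801  0.09605682] [0.5661577  0.15384735 0.10357064] 84
top 0.03 69 [ 0.4293 -0.371 ]
top 0.14 78 [ 0.4304 -0.3708]
bar 344 [0.12006952 0.52863926] -0.06122839891868586 0.14416499485414347 0.09470195905098854
[1.2231704e-01 9.9249107e-01 5.2859020e-01 3.2625766e-04]
boards [ 0.50275677 -0.07075237  0.09602279] [0.56763258 0.15499138 0.10328049] 102
```

View pics/after.png

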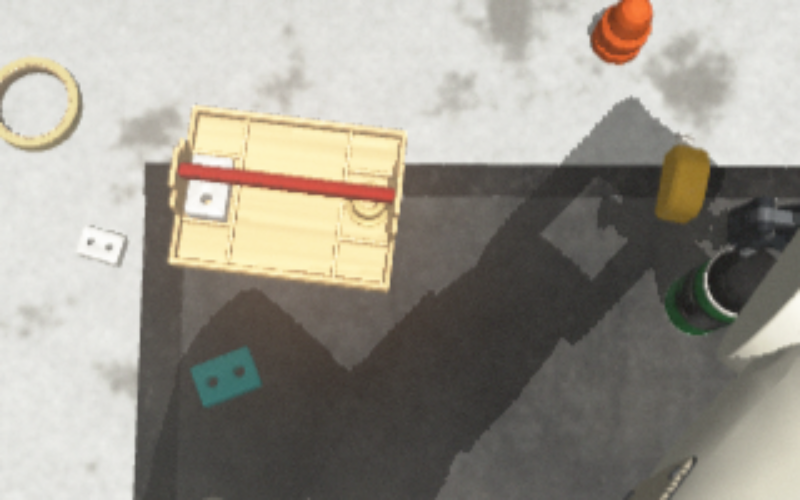

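The can stands upright at (0.430, −0.371), and nothing else has moved. Now the handle, gripped 17 mm towards the block's end.

```bash
python3 - <<'E'
from h import *
yaw=-.122; u=np.array([-np.sin(yaw),np.cos(yaw)]); g=np.array([.5326,.0417])+.017*u
up=[*g,.24]
r,q=rv(yaw,up);print(q)
robot.move_pose(up,r);st()
robot.move_straight([*g,.065],v=.12);st()
move_gripper(0.,effort=110);st()
robot.pause(.2);o=st()
t=o["tcp_pos"]; robot.move_straight([t[0],t[1],t[2]+.012],v=.02); robot.pause(.3); o=st()
T=o["ft_torque"];print("moment about carrier x",T[0]*np.cos(yaw)+T[1]*np.sin(yaw))
p,d=vision.get_image("scene");cv2.imwrite("pics/lift1.png",cv2.resize(p[130:330,180:400,::-1],None,fx=3,fy=3))
X=cloud("scene",d);np.savez("lift1.npz",p=p,d=d)
E
```

```text
[ 1.06327328e-01  1.73474115e-01  1.76683504e+00 -4.44089210e-16
  1.20128350e+00  2.28327328e-01]
time_s 17.25 tcp_pos [0.5348 0.0582 0.24  ] force [-0.1271 -0.0865  0.1767] ft_torque [-0.049   0.0048 -0.0346] gripper_width 0.085 grasp_force 0.0
time_s 18.8583 tcp_pos [0.5352 0.0586 0.0656] force [-0.543  -0.5013 -0.2908] ft_torque [ 0.0009 -0.0153 -0.0102] gripper_width 0.0852 grasp_force 0.0
time_s 19.625 tcp_pos [0.5346 0.0586 0.065 ] force [-0.3084 -0.404  -0.35  ] ft_torque [-0.0463  0.0329  0.0375] gripper_width 0.0001 grasp_force 0.0
time_s 19.825 tcp_pos [0.5347 0.0586 0.065 ] force [ 0.2162 -1.5165 -0.7316] ft_torque [-0.0165 -0.0123  0.0349] gripper_width -0.0002 grasp_force 0.0
time_s 20.875 tcp_pos [0.5346 0.0586 0.0769] force [-0.4473 -0.2696 -0.2672] ft_torque [0.0072 0.0068 0.0625] gripper_width 0.0001 grasp_force 0.0
moment about carrier x 0.006286409011105581
```

View pics/lift1.png

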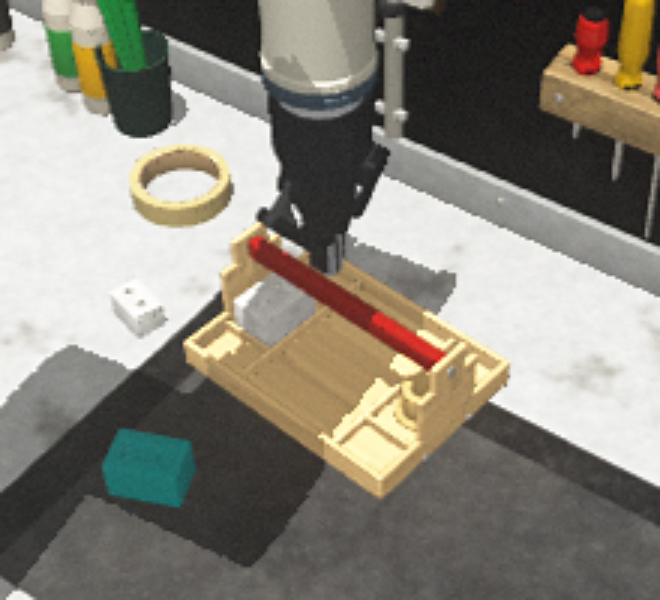

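The fingers shut to 0 mm: in the picture they look to be behind the bar, around crop (330,260). I'll compare finger and bar positions in depth before going on.

```bash
python3 - <<'E'
from h import *
z=np.load("lift1.npz");p,d=z["p"],z["d"];X=cloud("scene",d)
c=vision.camera_info("scene")
def pj(P):
    x=c["R"]@np.array(P)+c["t"];return ((c["camera_matrix"]@x)[:2]/x[2]).round(1)
print("tcp proj",pj([.5346,.0586,.0769]),"bar pt",pj([.5347,.0586,.095]),pj([.5347,.0586,.085]))
for v in range(200,232,3):
    print(v,[(u,X[v,u].round(3).tolist(),p[v,u].tolist()) for u in(287,292)])
m=red(p)&(X[...,2]>.07)&(X[...,2]<.13)&(np.abs(X[...,0]-.53)<.06)&(X[...,1]>-.1)&(X[...,1]<.18)
q=X[m&(X[...,2]>.09)];print(np.polyfit(q[:,1],q[:,0],1),np.median(q[:,2]),q[:,1].min(),q[:,1].max())
E
```

```text
tcp proj [288.8 230.4] bar pt [288.6 225.1] [288.7 228. ]
200 [(287, [0.517, 0.046, 0.195], [47, 49, 44]), (292, [0.537, 0.048, 0.18], [45, 44, 45])]
203 [(287, [0.518, 0.047, 0.185], [45, 40, 41]), (292, [0.537, 0.048, 0.171], [48, 48, 43])]
206 [(287, [0.519, 0.049, 0.175], [48, 48, 45]), (292, [0.535, 0.046, 0.164], [46, 50, 46])]
209 [(287, [0.52, 0.05, 0.164], [45, 43, 44]), (292, [0.539, 0.049, 0.15], [88, 89, 85])]
212 [(287, [0.523, 0.053, 0.151], [46, 43, 44]), (292, [0.535, 0.047, 0.145], [61, 56, 57])]
215 [(287, [0.524, 0.054, 0.139], [46, 42, 42]), (292, [0.534, 0.047, 0.136], [59, 56, 55])]
218 [(287, [0.522, 0.053, 0.132], [47, 46, 43]), (292, [0.536, 0.048, 0.124], [57, 57, 56])]
221 [(287, [0.614, 0.125, 0.009], [113, 81, 62]), (292, [0.622, 0.114, 0.009], [141, 119, 84])]
224 [(287, [0.536, 0.064, 0.095], [117, 41, 37]), (292, [0.614, 0.109, 0.007], [166, 136, 95])]
227 [(287, [0.528, 0.059, 0.094], [108, 38, 34]), (292, [0.531, 0.046, 0.099], [114, 42, 38])]
230 [(287, [0.531, 0.061, 0.08], [101, 34, 33]), (292, [0.529, 0.044, 0.091], [111, 43, 36])]
[0.11864884 0.52698585] 0.09463388385535373 -0.05987878783214088 0.14411821767732413
```

```bash
python3 - <<'E'
from h import *
p,d=vision.get_image("top");cv2.imwrite("pics/miss_top.png",cv2.resize(p[190:310,220:380,::-1],None,fx=5,fy=5,interpolation=cv2.INTER_CUBIC))
E
```

```text
(no output)
```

View pics/miss_top.png

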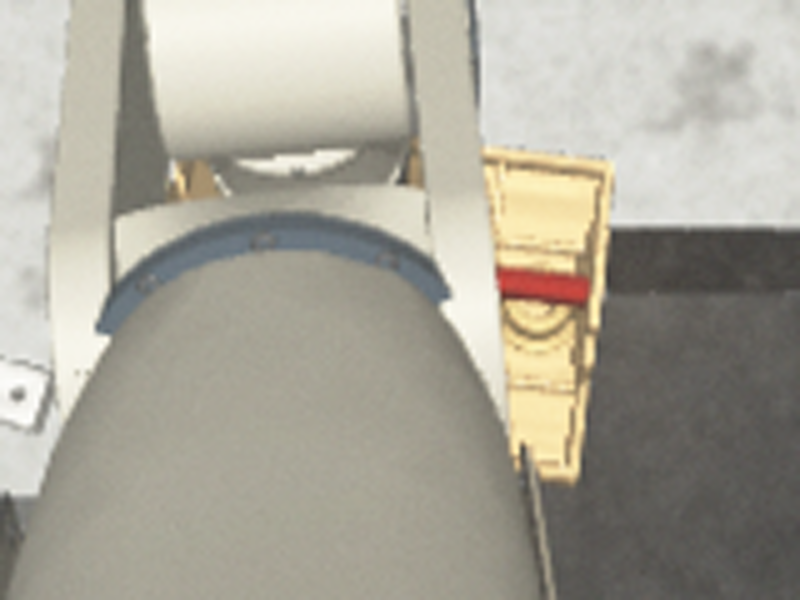

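Depth shows the fingertips end at about z = 0.12 while the reported TCP is 0.077. They closed in the air above the bar, so the real tip is about 43 mm short of the stated TCP, which also explains the can grip at 43 mm width. I'll measure that offset in clear view.

```bash
python3 - <<'E'
from h import *
def low(d,zmin):
    X=cloud("scene",d);m=(np.hypot(X[...,0]-.5346,X[...,1]-.0586)<.04)&(X[...,2]>zmin);q=X[m]
    i=np.argsort(q[:,2])[:12];print(len(q),q[i].round(4).tolist())
low(np.load("lift1.npz")["d"],.102)
t=telemetry.get_obs()["tcp_pos"];robot.move_straight([t[0],t[1],t[2]+.04],v=.1);st()
low(vision.get_image("scene")[1],.11)
move_gripper(.085);st()
low(vision.get_image("scene")[1],.11)
E
```

```text
3049 [[0.5283, 0.0548, 0.1163], [0.5402, 0.0487, 0.1168], [0.5347, 0.0476, 0.1184], [0.5276, 0.0513, 0.1188], [0.532, 0.0486, 0.12], [0.5349, 0.0476, 0.1216], [0.5261, 0.0471, 0.1223], [0.5274, 0.051, 0.1224], [0.5256, 0.0527, 0.1229], [0.528, 0.0485, 0.1232], [0.5224, 0.0562, 0.1235], [0.5356, 0.0481, 0.1241]]
time_s 21.525 tcp_pos [0.5346 0.0586 0.1169] force [-0.728   0.7234  0.2058] ft_torque [-0.0157 -0.002  -0.0153] gripper_width 0.0001 grasp_force 0.0
3267 [[0.531, 0.0554, 0.1528], [0.53, 0.0545, 0.1573], [0.528, 0.0502, 0.1578], [0.5405, 0.0476, 0.1593], [0.532, 0.0472, 0.1595], [0.536, 0.0473, 0.1596], [0.5286, 0.0505, 0.1604], [0.5258, 0.0657, 0.1609], [0.5328, 0.0477, 0.1618], [0.5246, 0.0533, 0.1619], [0.5362, 0.0474, 0.1626], [0.5273, 0.0466, 0.1634]]
time_s 22.3583 tcp_pos [0.5347 0.0586 0.117 ] force [ 0.3828  0.0348 -0.1629] ft_torque [0.0219 0.0314 0.0222] gripper_width 0.0849 grasp_force 0.0
3005 [[0.497, 0.0719, 0.215], [0.4968, 0.0715, 0.2182], [0.5, 0.0712, 0.2189], [0.4956, 0.0512, 0.2203], [0.4969, 0.0714, 0.2211], [0.4987, 0.0508, 0.2212], [0.5002, 0.0711, 0.2218], [0.5019, 0.0476, 0.2233], [0.5659, 0.0418, 0.2255], [0.4986, 0.0478, 0.2256], [0.497, 0.0492, 0.2261], [0.551, 0.0477, 0.2269]]
```

With the fingers closed, the true tip sits 40 mm above the reported TCP. To put the grasp point at 85 mm, the command is about z = 0.026. I'll descend in stages, watching the force.

```bash
python3 - <<'E'
from h import *
yaw=-.122; u=np.array([-np.sin(yaw),np.cos(yaw)]); g=np.array([.5326,.0417])+.017*u
for z,v in((.06,.12),(.045,.05),(.034,.05),(.027,.04)):
    robot.move_straight([*g,z],v=v); f=telemetry.get_obs()["force"]
    if np.linalg.norm(f)>4: print("contact",z,f);break
else:
    st();move_gripper(0.,effort=110);o=st()
    if o["grasp_force"]>20:
        t=o["tcp_pos"]; robot.move_straight([t[0],t[1],t[2]+.01],v=.02); robot.pause(.3); o=st()
        T=o["ft_torque"];print("moment about carrier x",T[0]*np.cos(yaw)+T[1]*np.sin(yaw))
p,d=vision.get_image("scene");cv2.imwrite("pics/lift2.png",cv2.resize(p[130:330,180:400,::-1],None,fx=3,fy=3))
E
```

```text
time_s 24.175 tcp_pos [0.5344 0.0585 0.0267] force [0.158  0.0895 0.5524] ft_torque [ 0.0257  0.0153 -0.0458] gripper_width 0.0849 grasp_force 0.0
time_s 24.8333 tcp_pos [0.535  0.0586 0.0274] force [-1.5268 -1.1289  5.1927] ft_torque [-0.0876  0.1634  0.0206] gripper_width 0.0121 grasp_force 108.2878
time_s 25.8 tcp_pos [0.5349 0.0586 0.0373] force [-0.311   0.937  -7.6251] ft_torque [-0.0681  0.0159  0.0126] gripper_width 0.0123 grasp_force 107.5583
moment about carrier x -0.06951146445340772
```

View pics/lift2.png

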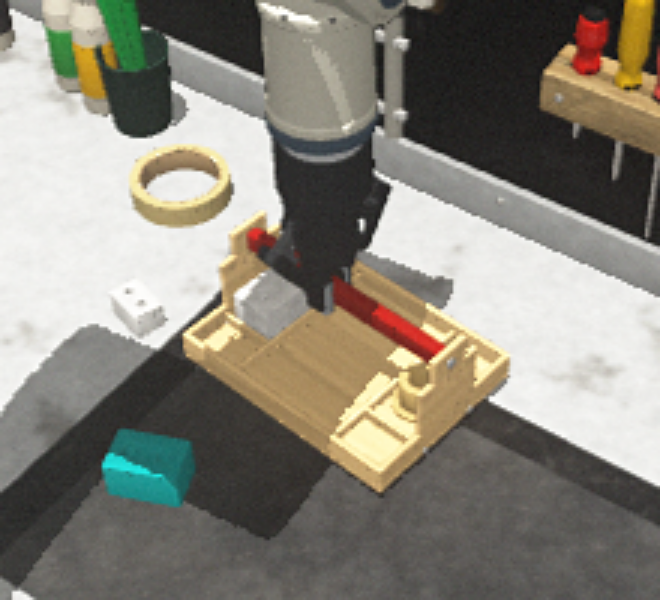

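The bar is gripped and the carrier is off the bench (7.6 N). Next, check that it's level by comparing deck and side heights with the starting picture.

```bash
cat >> h.py <<'E'
def level(d,dz):
    # plane fit to the deck of the middle bay (robot side) and side rims in carrier axes
    X=cloud("scene",d);yaw=-.122;D=X[...,:2]-np.array([.5326,.0417])
    a=D[...,0]*np.cos(yaw)+D[...,1]*np.sin(yaw);b=-D[...,0]*np.sin(yaw)+D[...,1]*np.cos(yaw);z=X[...,2]-dz
    for nm,m in dict(deck=(abs(a)<.07)&(abs(b)<.048)&(abs(z-.008)<.008),rim=(abs(a)>.077)&(abs(a)<.083)&(abs(b)<.105)&(abs(z-.028)<.008)).items():
        A=np.c_[a[m],b[m],np.ones(m.sum())]
        s=least_squares(lambda k:A@k-z[m],[0,0,.01],loss='soft_l1',f_scale=.001).x
        print(nm,m.sum(),"slope deg about y,x",np.degrees(s[:2]).round(2),"z0",s[2].round(4))
E
python3 - <<'E'
from h import *
level(np.load("lift1.npz")["d"],0)
level(vision.get_image("scene")[1],.010);st()
E
```

```text
deck 1158 slope deg about y,x [ 0.  -0.1] z0 0.0084
rim 409 slope deg about y,x [-0.03  0.11] z0 0.0264
deck 1168 slope deg about y,x [ 0.01 -0.16] z0 0.0084
rim 399 slope deg about y,x [-0.16  0.05] z0 0.0265
time_s 25.9 tcp_pos [0.535  0.0586 0.0373] force [ 0.1171  1.0703 -8.8749] ft_torque [-0.1033 -0.0266  0.025 ] gripper_width 0.0121 grasp_force 107.5606
```

It's level to within about 0.1–0.2°. Now the slow lift to 12 cm.

```bash
python3 - <<'E'
from h import *
robot.move_straight([.535,.0586,.080],v=.05);level(vision.get_image("scene")[1],.0526)
robot.move_straight([.535,.0586,.1474],v=.05);robot.pause(.7);st()
p,d=vision.get_image("scene");level(d,.12)
cv2.imwrite("pics/end.png",cv2.resize(p[100:400,200:600,::-1],None,fx=2,fy=2))
E
```

```text
deck 1223 slope deg about y,x [ 0.04 -0.22] z0 0.0081
rim 428 slope deg about y,x [0.05 0.07] z0 0.0262
time_s 29.15 tcp_pos [0.535  0.0586 0.1474] force [-0.1828 -0.1192 -9.7327] ft_torque [-0.1514  0.0034  0.0629] gripper_width 0.0124 grasp_force 107.6838
deck 1299 slope deg about y,x [ 0.11 -0.19] z0 0.0085
rim 471 slope deg about y,x [ 0.04 -0.17] z0 0.0266
```

View pics/end.png

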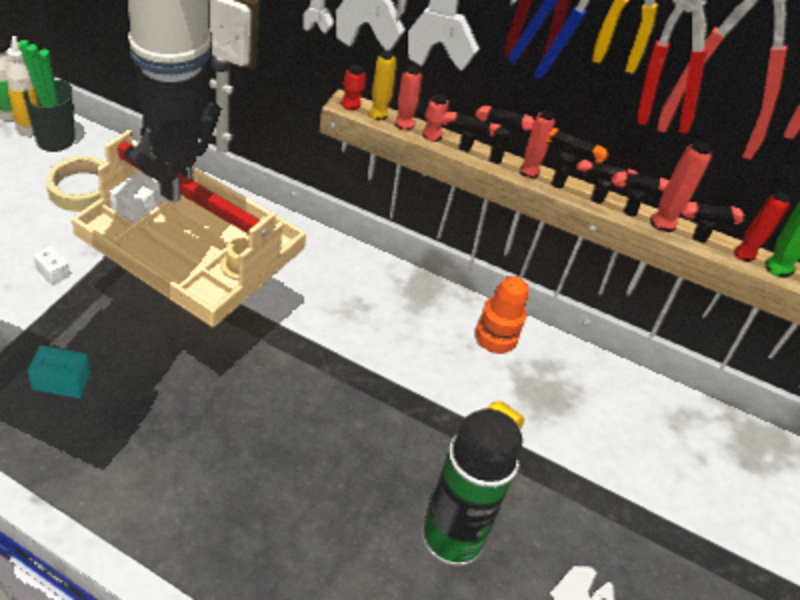

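The picture shows the carrier level at (190,230), with its underside 12 cm up and the block (130,195) and bush (238,255) riding in place. The can stands upright at (470,490), and the tape measure, masking tape and coupler are where they were.

```bash
python3 -c "
from rig import hand_in;print(hand_in())"
```

```text
the job is handed in; nothing more can be done
None
```

I've handed the job in at about 29 s of the 51 s: the can stands upright on the bench at about (0.43, −0.37), and the arm is holding the carrier level and still by its handle, underside about 12 cm up, with the block and bush in their pockets; my first try at the handle closed above the bar because the fingertips sit about 40 mm short of the stated TCP.

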